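# Hang the canister on the balance arm

### The job

Hang the larger of the two stirrup canisters by its cross-bar in the V-notch of the spring-balanced arm beside the lap. Ease it down gently with the sinking arm, at no more than a few centimetres a second, and let go only once the arm carries the whole weight and has come to rest, so that the arm neither drops nor springs up. Leave the smaller canister standing where it is.

Things in the scene. Friction and masses are not known exactly. Their poses are not given: they have to be found in the camera images.
- canister_center (a point): Centre, 88 mm above the underside, of the LARGER stirrup canister (176 mm tall in all): closed round steel can, 64 mm diameter, 48 mm tall, on the bench; two 6 mm wire uprights, 60 mm apart along y, carry a level cross-bar with a black holding tab on top. z up. Its filling differs each time: 0.3 to 0.8 kg in all, low in the can.
- canister_bar (a point): The same canister's cross-bar: centre of the round bar, 8 mm diameter, that goes into the notch. y runs along the bar, z up. 35 mm above canister_center, 75 mm above the can's lid; the stirrup is open between lid and bar.
- canister_tab (a point): The same canister's black plastic holding tab, upright on the cross-bar: this point is 30 mm above the bar's centre (65 mm above canister_center). The tab is 14 mm thick along x, 30 mm wide along y, and spans 27 mm below to 23 mm above this point.
- small_canister_center (a point): Centre, half-way up, of the SMALLER stirrup canister (46 mm diameter, 149 mm tall in all, same build): leave it standing where it is.
- stand: The balance arm's stand: round dark base, 110 mm diameter, with an upright post; origin at the centre of its underside, z up. The arm points to the stand's -x. Its pivot is a level pin along the stand's y, 204 mm above the origin; the yoke around it reaches up to 224 mm.
- notch (a point): The arm's V-notch: where the centre of the cross-bar lies when seated, 250 mm from the pivot, 266 mm above the bench at rest. y is across the arm: the cross-bar must lie along it. x points back towards the pin, level at joint 0, and tips with the arm. V: 24 mm wide across the arm, 45 degree flanks, its lips at most 20 mm above this point and 25 mm to either side of it along the arm.
- pivot (a point): Centre of the arm's pivot pin. At rest the arm rises 0.25 rad from here to its tip, which ends 25 mm beyond notch. Its bar is 14 mm wide; at the notch its underside is 22 mm below notch, sloping down towards the pivot. The stirrup goes over the tip, arm inside it.
- balance_arm (a joint): Angle (rad) the arm has sunk: 0 at its upper stop (unloaded), 0.25 level, lower stop 0.6. Return spring 4 N m per rad (64 N per m at the notch), about 0.33 N m net already at the upper stop. Lightly damped: let go too high and it drops, too low and it springs up. With the canister it rests somewhere between about 0.1 and 0.42, by its unknown mass.

How it is judged:
On the way, in this order (a step that is already met when the one before it is completed fails the run):
1. the larger canister is held off the bench (height (world z) of canister_center above 0.11 m and contact force between the fingers and canister above 0.5 N), for 0.2 s.
2. while it is still held, its cross-bar sits in the notch, the arm has sunk under it and is still (distance between canister_bar and notch below 0.01 m and value of joint balance_arm above 0.04 rad and velocity of joint balance_arm between -0.06 and 0.06 rad/s and contact force between the fingers and canister above 0.5 N), for 0.2 s.
At the end, for the whole second after the job is handed in: The larger canister hangs upright (within 0.25 rad) from the arm, its cross-bar within 6 mm of the notch's seat; the arm has sunk by more than 0.04 rad and hangs still (under 0.1 rad/s, canister under 0.05 m/s); the stand's arm bears it with more than 1 N (distance between canister_bar and notch below 0.006 m and value of joint balance_arm above 0.04 rad and velocity of joint balance_arm between -0.1 and 0.1 rad/s and linear speed of canister below 0.05 m/s and angle between canister_center's own z axis and vertical below 0.25 rad and contact force between canister and stand above 1 N); the robot touches nothing.
It fails at once if the arm drops (sinks faster than 0.3 rad/s, 75 mm/s at the notch) (velocity of joint balance_arm above 0.3 rad/s).
It fails at once if the arm springs up faster than 0.3 rad/s (velocity of joint balance_arm below -0.3 rad/s).
It fails at once if the canister is pressed or knocked against the arm with more than 22 N (contact force between canister and stand above 22 N).
It fails at once if the smaller canister is moved by more than 20 mm (distance of small_canister_center from where it was at the start of the episode above 0.02 m).
It also fails if it takes over 64 s, if anything falls off the work surface, if the arm or the gripper's body presses on something with over 40 N, if the wrist force passes 120 N, or if a joint passes its speed limit or range.

### The arm

A 7-joint arm with a two-finger parallel gripper is mounted at the origin on the work surface. World frame = base frame: x ahead of the robot, y to its left, z up, the work surface at z = 0. Lengths are in m, angles in rad, forces in N, time in s.
With the tool pointing down it reaches from about 0.425 to 0.95 m from the base axis. Payload 16.7 kg.
Tool frame: the origin (TCP) lies midway between the tips of the shut fingers; the grasp point (between the pads) lies 19 mm behind it; x points along the fingers, z is the direction in which the jaws open and shut, and the axes are right-handed (so a half turn about x gives the same grasp; the last joint's range is limited). The gripper opens to 94 mm and grips with 3 to 60 N. Pads are 16 mm wide; open, the fingers measure 119 mm over their backs; the gripper's body (75 mm by 177 mm) begins 78 mm behind the grasp point.
Start: joints at [1.153, 0.426, 0.074, 1.606, -0.034, 1.111, -0.067], TCP at [0.179, -0.651, 0.205] pointing down, gripper open.
Joint ranges: [-2.85, 2.85], [-0.5, 2.14], [-1.23, 1.37], [0.21, 2.46], [-1.02, 4.16], [0.16, 2.05], [-2.73, 2.73]. Speed limits (rad/s): [1.89, 1.89, 2.39, 2.39, 3.01, 3.01, 3.01].

### API

Orientations are given as a unit quaternion [x, y, z, w].
In Python, from workcell import status, viewer, bot gives the robot as it stands.
- The arm moves only by the shell command python3 -m handwheel 'ROWS' [FORCE]. ROWS is text: rows parted by semicolons, each of 7 numbers parted by spaces: the shift along the world's x, y, z scaled (see below), then the turn, a rotation vector about the world's x, y, z scaled (see below), then the finger opening in mm, from 0 to 94. In form: tx ty tz rx ry rz grip; .... A call has 1 to 12 rows; each row is the pose to reach, as a shift and turn from the pose measured when the call began; what a row does not reach only later rows make up. The controller multiplies each number of a shift by 0.1 m and each number of a turn by 60 degrees. A row lasts 1/10 s, in which the tool goes at most 50 mm and 8.59 degrees, less where a joint would pass 70% of its speed; a pose out of reach is approached as far as the arm can. A call with a number of a shift or a turn outside -1 to 1 is refused whole. A call with a gripper value outside its range is refused whole. The fingers move at their own pace and stop on an object; FORCE is the grip in N (left out, the last holds). Time passes only in rows, so rows that repeat a pose let the fingers close. It gives the time, the measured TCP pose, the force and the opening at its end, in the units of the state.
- status.observe(): the state, without advancing time (a new reading comes with each control period).
- viewer.get_image(name): name is "side" or "top"; returns (picture, depth): 400x640x3 uint8, red, green, blue; 400x640 float32, m along the optical axis (not along the pixel's ray), 0 where there is no reading.
- viewer.calibration(name): a dict with "fx", "fy", "cx", "cy" (pixels), "origin" and "attitude" of the camera in the world. Camera axes: x right, y up, looking along -z (the intrinsics and any distortion apply to the point x, -y, -z); pixel columns grow to the right and rows downward; lengths in m; the calibration is good to about 2 mm. A picture is of the moment at which its call begins. calibration takes no time and is no camera call.
- bot.job_done(): hands the job in, once; it reports no verdict.
The state is a dict: "t": time; "joint_positions": joint angles; "qvel": joint speeds; "tau": joint torques, N m; "tcp_pos": TCP position; "tool_rot": TCP orientation; "wrist_force": force on the tool from outside, world axes, zero at the start; "wrist_torque": the same for the moment, N m; "opening": finger opening in m.
Only numpy, scipy, OpenCV 4.12 (cv2) and the standard library are available. Lean on these libraries where they do the work, as an engineer would, in place of code of your own. Each camera call takes 0.05 s, during which the arm holds its last target.

## Working session

There is one attempt and no reset: what is moved stays moved. The work goes in short steps, Python scripts to look and compute and a shell command to move; the robot and the scene stay as the last step left them, time stands still between calls to the robot, and variables do not carry over. Pictures are saved under pics/ and viewed, and the job is handed in when it is done.

```bash
ls; mkdir -p pics
python3 - <<'E'
from workcell import status, viewer, bot
import cv2, numpy as np
print(status.observe())
for n in("side","top"):
    im,d=viewer.get_image(n); cv2.imwrite(f"pics/{n}0.png",im[:,:,::-1]); np.save(f"/tmp/{n}0.npy",d); np.save(f"/tmp/{n}0i.npy",im)
    print(n,viewer.calibration(n))
E
```

```text
pics
{'t': 0.0, 'joint_positions': array([ 1.15350451,  0.42671274,  0.07383768,  1.60664863, -0.03412724,
        1.11080432, -0.0671323 ]), 'qvel': array([ 0.00203323, -0.00030233,  0.00119432, -0.00158678, -0.00139212,
        0.00022488, -0.00025336]), 'tau': array([ 8.83004850e-04, -9.35795188e+01,  3.66720133e+00, -4.54165471e+01,
       -4.88820474e-02,  2.04618217e-02,  1.30010999e-04]), 'tcp_pos': array([ 0.17846736, -0.65049601,  0.2047697 ]), 'tool_rot': array([ 0.4290576 ,  0.56264187, -0.42853208,  0.5618754 ]), 'wrist_force': array([-0.39274993,  0.30606726,  0.95772665]), 'wrist_torque': array([-0.05182759,  0.01547886,  0.01199389]), 'opening': 0.09432038970454541}
side {'fx': 364.31599165486983, 'fy': 364.31599165486983, 'cx': 328.13389982017, 'cy': 204.57576535740847, 'origin': array([ 0.14272391, -0.51986027,  0.59963568]), 'attitude': array([ 0.44253085, -0.1549393 , -0.27831919,  0.83827125])}
top {'fx': 474.66796530122105, 'fy': 474.66796530122105, 'cx': 317.3614763281605, 'cy': 186.9776111013521, 'origin': array([ 0.37015569, -0.00514145,  1.31540577]), 'attitude': array([-0.04035905,  0.05492792,  0.7147209 , -0.69608053])}
```

View pics/side0.png

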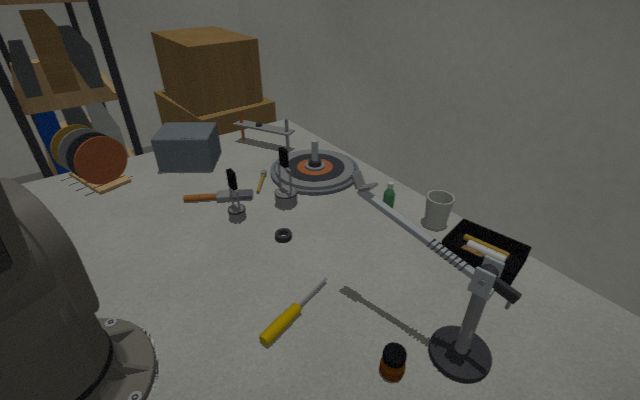

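View pics/top0.png

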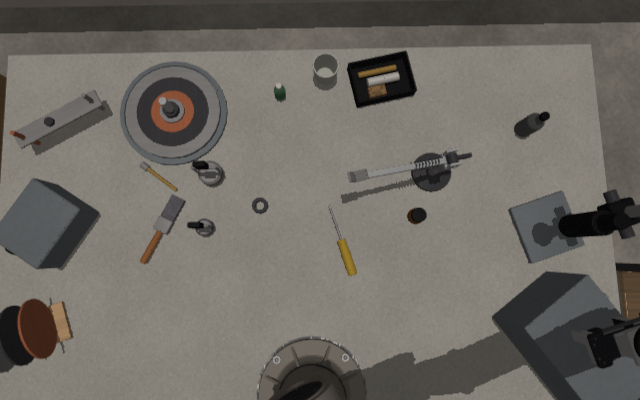

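The side view shows the larger canister at about (286,175), the smaller at (234,195), the arm's notch at (363,182) and the stand base at (460,352). In the top view they are at (207,170), (201,226), (357,176) and (432,172). Next I'll zoom in and measure.

```bash
cat > h.py <<'E'
from workcell import status, viewer, bot
import numpy as np, cv2
from scipy.spatial.transform import Rotation as R
def deproj(c,d):
    v,u=np.mgrid[0:d.shape[0],0:d.shape[1]]
    p=np.stack([(u-c['cx'])/c['fx']*d,-(v-c['cy'])/c['fy']*d,-d],-1)
    return p@R.from_quat(c['attitude']).as_matrix().T+c['origin']
def proj(c,P):
    q=(np.atleast_2d(P)-c['origin'])@R.from_quat(c['attitude']).as_matrix()
    return np.stack([c['cx']+c['fx']*q[:,0]/-q[:,2],c['cy']+c['fy']*q[:,1]/q[:,2]],-1)
def crop(im,u0,u1,v0,v1,k,name):
    cv2.imwrite(name,cv2.resize(im[v0:v1,u0:u1,::-1],None,fx=k,fy=k,interpolation=cv2.INTER_CUBIC))
E
python3 - <<'E'
from h import *
for n in("side","top"):
    im=np.load(f"/tmp/{n}0i.npy");d=np.load(f"/tmp/{n}0.npy");W=deproj(viewer.calibration(n),d);np.save(f"/tmp/{n}W.npy",W)
    ok=d>0
    m=ok&(W[...,2]>-.02)&(W[...,2]<.01); print(n,"bench z",np.median(W[m][:,2]))
    boxes={"side":dict(L=(268,304,140,215),S=(220,250,160,225),arm=(335,530,160,390)),"top":dict(L=(185,230,150,190),S=(180,220,213,240),arm=(335,480,140,200))}[n]
    for k,(a,b,c,e) in boxes.items():
        P=W[c:e,a:b].reshape(-1,3);P=P[(ok[c:e,a:b]).ravel()&(P[:,2]>.008)&(P[:,2]<.35)]
        print(n,k)
        for z in np.arange(.0,.3,.01 if k!='arm' else .02):
            s=P[(P[:,2]>=z)&(P[:,2]<z+(.01 if k!='arm' else .02))]
            if len(s)>2: print("  %.2f n%d med %s min %s max %s"%(z,len(s),np.median(s,0).round(3)[:2],s.min(0).round(3)[:2],s.max(0).round(3)[:2]))
ims=np.load("/tmp/side0i.npy");imt=np.load("/tmp/top0i.npy")
crop(ims,210,400,130,230,4,"pics/s1.png");crop(imt,180,240,140,245,5,"pics/t1.png");crop(imt,335,480,140,200,5,"pics/t2.png")
E
```

```text
side bench z 0.00021432118144393275
side L
  0.00 n40 med [0.639 0.328] min [0.556 0.226] max [0.696 0.501]
  0.01 n497 med [0.662 0.38 ] min [0.557 0.225] max [0.817 0.574]
  0.02 n405 med [0.692 0.379] min [0.557 0.225] max [0.795 0.572]
  0.03 n62 med [0.577 0.235] min [0.556 0.226] max [0.788 0.575]
  0.04 n214 med [0.583 0.252] min [0.557 0.225] max [0.62  0.287]
  0.05 n17 med [0.589 0.283] min [0.574 0.229] max [0.591 0.289]
  0.06 n12 med [0.587 0.259] min [0.586 0.226] max [0.589 0.29 ]
  0.07 n11 med [0.587 0.23 ] min [0.586 0.225] max [0.59 0.29]
  0.08 n13 med [0.588 0.285] min [0.585 0.226] max [0.59  0.288]
  0.09 n12 med [0.589 0.23 ] min [0.585 0.225] max [0.591 0.289]
  0.10 n14 med [0.587 0.258] min [0.585 0.225] max [0.591 0.291]
  0.11 n15 med [0.588 0.23 ] min [0.586 0.226] max [0.591 0.291]
  0.12 n37 med [0.586 0.245] min [0.582 0.227] max [0.593 0.288]
  0.13 n30 med [0.583 0.249] min [0.581 0.243] max [0.594 0.271]
  0.14 n31 med [0.583 0.248] min [0.581 0.243] max [0.594 0.274]
  0.15 n33 med [0.584 0.249] min [0.581 0.244] max [0.595 0.274]
  0.16 n34 med [
[... 4601 characters left out ...]
med [ 0.574 -0.348] min [ 0.571 -0.354] max [ 0.582 -0.343]
  0.12 n14 med [ 0.575 -0.346] min [ 0.572 -0.353] max [ 0.58  -0.343]
  0.14 n6 med [ 0.576 -0.345] min [ 0.572 -0.35 ] max [ 0.578 -0.343]
  0.16 n4 med [ 0.567 -0.341] min [ 0.563 -0.341] max [ 0.599 -0.334]
  0.18 n104 med [ 0.582 -0.341] min [ 0.561 -0.404] max [ 0.599 -0.31 ]
  0.20 n421 med [ 0.576 -0.328] min [ 0.554 -0.403] max [ 0.606 -0.239]
  0.22 n289 med [ 0.559 -0.231] min [ 0.536 -0.372] max [ 0.605 -0.151]
  0.24 n93 med [ 0.544 -0.16 ] min [ 0.527 -0.186] max [ 0.554 -0.115]
  0.26 n175 med [ 0.537 -0.125] min [ 0.522 -0.143] max [ 0.552 -0.099]
  0.28 n37 med [ 0.533 -0.099] min [ 0.522 -0.105] max [ 0.544 -0.095]
```

View pics/s1.png

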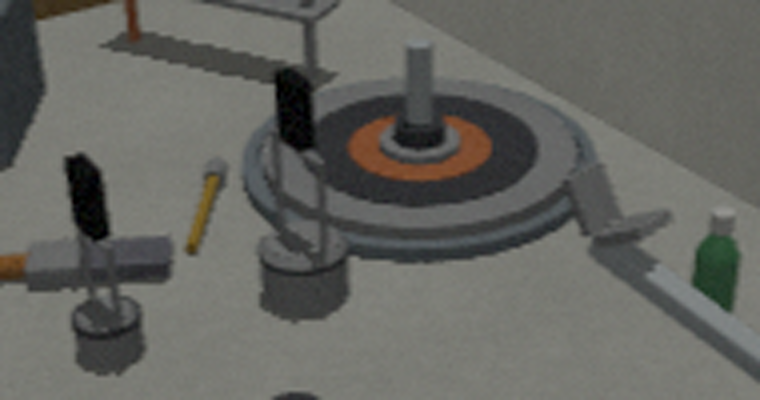

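View pics/t1.png

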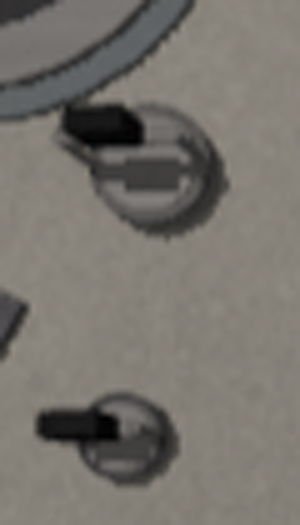

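View pics/t2.png

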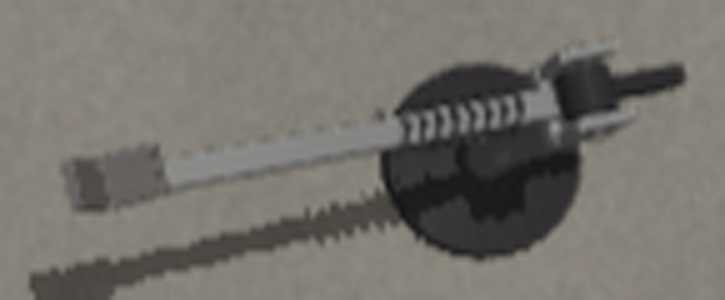

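Run:
```python
from h import *
s=status.observe(); M=R.from_quat(s['tool_rot']).as_matrix(); print("tool x,z",M[:,0].round(3),M[:,2].round(3),"jaw az",np.degrees(np.arctan2(M[1,2],M[0,2])))
for n in("side","top"):
    W=np.load(f"/tmp/{n}W.npy");d=np.load(f"/tmp/{n}0.npy");ok=d>0
    def sel(b,z0,z1):
        P=W[b[2]:b[3],b[0]:b[1]][ok[b[2]:b[3],b[0]:b[1]]];return P[(P[:,2]>z0)&(P[:,2]<z1)]
    L={"side":(268,304,140,215),"top":(185,230,150,190)}[n]
    P=sel(L,.137,.19);P=P[(abs(P[:,0]-.59)<.03)]
    print(n,"tab",cv2.minAreaRect(P[:,:2].astype(np.float32)),"zmax",np.percentile(P[:,2],[50,95,100]))
    P=sel(L,.06,.116);P=P[(abs(P[:,0]-.59)<.03)]
    a=P[P[:,1]<.257];b=P[P[:,1]>.257];ma,mb=a.mean(0),b.mean(0);print(" uprights",ma,mb,"bar az",np.degrees(np.arctan2(mb[1]-ma[1],mb[0]-ma[0])))
    P=sel(L,.035,.056);P=P[abs(P[:,0]-.59)<.05];print(" lid circle",cv2.minEnclosingCircle(P[:,:2].astype(np.float32)))
    A={"side":(335,530,160,390),"top":(335,480,140,200)}[n]
    P=sel(A,.195,.30);P=P[(P[:,1]>-.26)&(P[:,1]<-.15)]
    # arm bar: per-y slice centre (min/max x mid) and top z
    c=[]
    for y in np.arange(-.26,-.15,.008):
        q=P[(P[:,1]>y)&(P[:,1]<y+.008)]
        if len(q)>4: c.append([y+.004,(q[:,0].min()+q[:,0].max())/2,np.ptp(q[:,0]),q[:,2].max()])
    c=np.array(c);f=np.polyfit(c[:,0],c[:,1],1);g=np.polyfit(c[:,0],c[:,3],1);print(" arm x=",f,"width",np.median(c[:,2]),"ztop slope",g, "az",np.degrees(np.arctan2(1,f[0])),"res",(c[:,1]-np.polyval(f,c[:,0])).std())
    P=sel(A,.23,.31);P=P[P[:,1]>-.15]
    for y in np.arange(-.15,-.09,.004):
        q=P[(P[:,1]>y)&(P[:,1]<y+.004)]
        if len(q): print("   y%.3f x %.3f..%.3f z %.3f..%.3f"%(y+.002,q[:,0].min(),q[:,0].max(),q[:,2].min(),q[:,2].max()))
    # base disc
    P=W[ok&(W[...,2]>.006)&(W[...,2]<.03)];P=P[(np.hypot(P[:,0]-.57,P[:,1]+.35)<.09)];print(" base",cv2.minAreaRect(P[:,:2].astype(np.float32)),np.percentile(P[:,2],[5,50,95]))
```

```text
tool x,z [-0.     0.001 -1.   ] [ 0.265 -0.964 -0.001] jaw az -74.66222497766013
side tab ((0.5889711976051331, 0.25842761993408203), (0.016370605677366257, 0.0316326878964901), 0.3653542101383209) zmax [0.159999   0.17632313 0.17693615]
 uprights [0.58776211 0.22820246 0.09064222] [0.58784813 0.28786197 0.08883838] bar az 89.91738447387266
 lid circle ((0.588270902633667, 0.2578287422657013), 0.03293246030807495)
 arm x= [-0.18158941  0.51359215] width 0.015467957029306645 ztop slope [0.25396838 0.28613056] az 100.29215763880921 res 0.0004478823229191255
   y-0.148 x 0.533..0.545 z 0.236..0.249
   y-0.144 x 0.532..0.544 z 0.238..0.250
   y-0.140 x 0.525..0.542 z 0.239..0.275
   y-0.136 x 0.525..0.549 z 0.238..0.276
   y-0.132 x 0.523..0.550 z 0.240..0.275
   y-0.128 x 0.523..0.548 z 0.241..0.272
   y-0.124 x 0.523..0.545 z 0.244..0.270
   y-0.120 x 0.522..0.545 z 0.244..0.267
   y-0.116 x 0.523..0.543 z 0.245..0.264
   y-0.112 x 0.521..0.542 z 0.246..0.268
   y-0.108 x 0.519..0.545 z 0.247..0.276
   y-0.104 x 0.519..0.544 z 0.265..0.280
   y-0.100 x 0.518..0.542 z 0.275..0.285
   y-
[... 725 characters left out ...]
.549 z 0.242..0.252
   y-0.144 x 0.534..0.549 z 0.246..0.270
   y-0.140 x 0.528..0.552 z 0.271..0.276
   y-0.136 x 0.528..0.551 z 0.271..0.277
   y-0.132 x 0.527..0.551 z 0.269..0.276
   y-0.128 x 0.527..0.550 z 0.267..0.274
   y-0.124 x 0.525..0.550 z 0.264..0.270
   y-0.120 x 0.526..0.549 z 0.259..0.268
   y-0.116 x 0.524..0.547 z 0.253..0.269
   y-0.112 x 0.523..0.544 z 0.260..0.273
   y-0.108 x 0.522..0.547 z 0.265..0.278
   y-0.104 x 0.522..0.545 z 0.276..0.284
   y-0.100 x 0.522..0.544 z 0.279..0.287
   y-0.096 x 0.531..0.544 z 0.281..0.287
 base ((0.5622266530990601, -0.3491996228694916), (0.15812458097934723, 0.16591092944145203), 47.37224578857422) [0.00741241 0.01718492 0.02291766]
```

Run:
```python
from h import *
from scipy.optimize import least_squares
az=np.radians(100.8);u=np.array([np.cos(az),np.sin(az)])
for n in("side","top"):
    W=np.load(f"/tmp/{n}W.npy");d=np.load(f"/tmp/{n}0.npy");A={"side":(335,480,140,260),"top":(335,480,140,200)}[n]
    P=W[A[2]:A[3],A[0]:A[1]][d[A[2]:A[3],A[0]:A[1]]>0];P=P[(P[:,2]>.25)&(P[:,2]<.31)&(P[:,1]<-.08)&(P[:,1]>-.16)]
    v=np.array([-u[1],u[0]]);s=(P[:,:2]-[.5335,-.115])@u;w=(P[:,:2]-[.5335,-.115])@v
    # V model surface: vertex (s0,z0); flanks 31deg inner (s<s0), 59deg outer
    best=None
    m=(s>-.026)&(s<.016)
    th=.25
    def f(p):
        ds=s[m]-p[0];dz=P[m,2]-p[1]
        a=ds*np.cos(th)+dz*np.sin(th); b=-ds*np.sin(th)+dz*np.cos(th)  # local along,up
        return (b-abs(a))/np.sqrt(2)
    r=least_squares(f,[0,.26],loss='soft_l1',f_scale=.001)
    s0,z0=r.x
    ns=s0-5.657e-3*np.sin(th);nz=z0+5.657e-3*np.cos(th)
    inl=abs(f(r.x))<.0025
    print(n,len(s),m.sum(),inl.sum(),"vertex",r.x,"notch",np.array([.5335,-.115])+u*ns,nz,"w range",np.percentile(w[m][inl],[2,98]))
```

```text
side 354 321 180 vertex [0.00119871 0.25693223] notch [ 0.53353764 -0.1151973 ] 0.2624133651187069 w range [-0.01126371  0.01202311]
top 218 197 178 vertex [-5.64356560e-05  2.61213174e-01] notch [ 0.53377283 -0.11643021] 0.266694311790758 w range [-0.01380106  0.00965677]
```

```bash
python3 -m handwheel '0.3 0.1 0.35 0 0 0.08 94; 0.6 0.2 0.7 0 0 0.18 94; 1 0.3 1 0 0 0.28 94; 1 0.3 1 0 0 0.28 94' 30; python3 -m handwheel '0.3 0.35 0.35 0 0 0.1 94; 0.6 0.7 0.7 0 0 0.2 94; 0.8 1 1 0 0 0.3 94; 0.8 1 1 0 0 0.3 94'
```

```text
t: 0.5
tcp_pos: [0.2854, -0.6194, 0.3088]
tool_rot: [0.339, 0.619, -0.339, 0.622]
wrist_force: [0.5, -0.2, -0.9]
opening: 0.0941
t: 0.9
tcp_pos: [0.3683, -0.5168, 0.4117]
tool_rot: [0.235, 0.664, -0.235, 0.67]
wrist_force: [-0.7, 1.0, -0.3]
opening: 0.0942
```

```bash
python3 -c "
from h import *
print(status.observe()['joint_positions'])"
```

```text
[ 0.93987427  0.25438179 -0.11290677  1.40426449  0.02444254  1.47724554
  0.15027704]
```

```bash
python3 -m handwheel '0.4 0.4 0 0 0 0.1 94; 0.7 0.8 0 0 0 0.2 94; 0.9 1 0 0 0 0.3 94'; python3 -m handwheel '0.3 0.5 0 0 0 0.14 94; 0.6 1 0 0 0 0.28 94;0.6 1 0 0 0 0.28 94'; python3 -m handwheel '0.2 0.5 0 0 0 0.14 94; 0.4 1 0 0 0 0.28 94;0.4 1 0 0 0 0.28 94';python3 -m handwheel '0.15 0.5 0 0 0 0.14 94; 0.3 1 0 0 0 0.28 94; 0.3 1 0 0 0 0.28 94'
python3 -c "
from h import *
s=status.observe();print(s['joint_positions']);M=R.from_quat(s['tool_rot']).as_matrix();print(np.degrees(np.arctan2(M[1,2],M[0,2])),s['tcp_pos'])"
```

```text
t: 1.2
tcp_pos: [0.4593, -0.4148, 0.4112]
tool_rot: [0.128, 0.693, -0.126, 0.698]
wrist_force: [1.5, 0.4, -0.1]
opening: 0.0938
t: 1.5
tcp_pos: [0.5213, -0.3104, 0.4104]
tool_rot: [0.022, 0.704, -0.019, 0.709]
wrist_force: [0.3, -1.0, 0.5]
opening: 0.0939
t: 1.8
tcp_pos: [0.5627, -0.2051, 0.4097]
tool_rot: [-0.083, 0.7, 0.089, 0.704]
wrist_force: [-0.5, -0.1, 0.2]
opening: 0.0938
t: 2.1
tcp_pos: [0.5935, -0.0998, 0.4091]
tool_rot: [-0.187, 0.679, 0.195, 0.683]
wrist_force: [-1.0, 0.1, 0.4]
opening: 0.0939
[ 0.48896722  0.23468957 -0.52534267  1.45799604  0.10565852  1.47770872
  0.51226703]
31.29606398726737 [ 0.59345419 -0.09976182  0.40907668]
```

```bash
python3 -m handwheel '0.05 0.5 0 0 0 0.14 94; 0.1 1 0 0 0 0.28 94;0.1 1 0 0 0 0.28 94'; python3 -m handwheel '0 0.5 0 0 0 0.14 94; 0 1 0 0 0 0.28 94;0 1 0 0 0 0.28 94';python3 -m handwheel '-0.07 0.5 -0.3 0 0 0.13 94; -0.14 1 -0.6 0 0 0.26 94; -0.14 1 -0.6 0 0 0.26 94'
python3 - <<'E'
from h import *
s=status.observe();print(s['joint_positions']);M=R.from_quat(s['tool_rot']).as_matrix();print(np.degrees(np.arctan2(M[1,2],M[0,2])),M[:,0],s['tcp_pos'])
E
```

```text
t: 2.4
tcp_pos: [0.6032, 0.0059, 0.4085]
tool_rot: [-0.286, 0.643, 0.296, 0.646]
wrist_force: [-0.1, 0.6, -0.0]
opening: 0.094
t: 2.7
tcp_pos: [0.6021, 0.1114, 0.4079]
tool_rot: [-0.379, 0.593, 0.391, 0.594]
wrist_force: [-0.2, -0.6, -0.7]
opening: 0.094
t: 3.0
tcp_pos: [0.5866, 0.2135, 0.3452]
tool_rot: [-0.457, 0.535, 0.469, 0.533]
wrist_force: [-0.0, -0.4, -0.7]
opening: 0.0943
[ 0.14778021  0.35129957 -0.78446344  1.49626697  0.23114999  1.40087968
  0.78188567]
81.81327860057071 [-0.01397631  0.01197028 -0.99983067] [0.58663658 0.21347876 0.3451853 ]
```

```bash
python3 -m handwheel '0.01 0.2 -0.4 -0.011 -0.013 0.07 94; 0.03 0.43 -0.9 -0.011 -0.013 0.137 94; 0.03 0.43 -0.9 -0.011 -0.013 0.137 94; 0.03 0.43 -0.9 -0.011 -0.013 0.137 94; 0.03 0.43 -0.9 -0.011 -0.013 0.137 94'
python3 - <<'E'
from h import *
s=status.observe();M=R.from_quat(s['tool_rot']).as_matrix();print(np.degrees(np.arctan2(M[1,2],M[0,2])),M[:,0],s['tcp_pos'])
for n in("side","top"):
    im,d=viewer.get_image(n); cv2.imwrite(f"pics/{n}2.png",im[:,:,::-1])
    if n=="side": crop(im,210,370,80,230,5,"pics/s2.png")
s=[status.observe()['wrist_force'][2]];print(s)
E
```

```text
t: 3.5
tcp_pos: [0.5908, 0.2554, 0.2567]
tool_rot: [-0.499, 0.501, 0.499, 0.501]
wrist_force: [-0.5, 0.3, 0.1]
opening: 0.0937
89.80943167547699 [ 3.32754997e-04 -3.67144463e-04 -9.99999877e-01] [0.59081105 0.25536183 0.2566999 ]
[np.float64(-0.11992072676897947)]
```

View pics/s2.png

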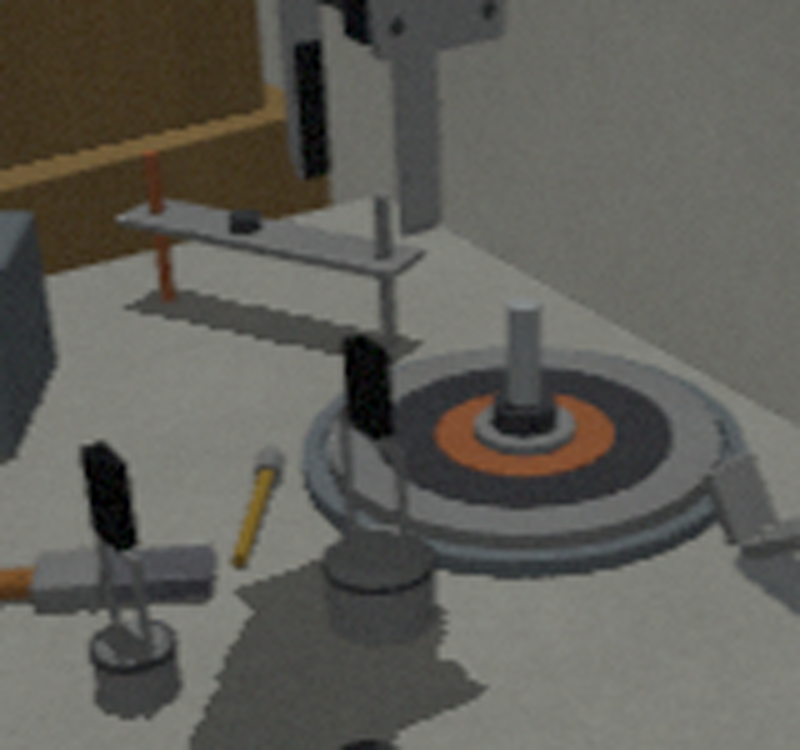

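The crop shows the fingers straddling the large canister's tab along y (tab at (366,385) in the crop). Descending.

```bash
python3 -m handwheel '-0.01 0.01 -0.3 0 0 0 94; -0.01 0.01 -0.6 0 0 0 94; -0.01 0.01 -0.9 0 0 0 94; -0.01 0.01 -0.9 0 0 0 94; -0.01 0.01 -0.9 0 0 0 94'
python3 - <<'E'
from h import *
im,d=viewer.get_image("side"); crop(im,210,370,80,230,5,"pics/s3.png")
s=status.observe();print(s['tcp_pos'],s['wrist_force'])
E
```

```text
t: 4.1
tcp_pos: [0.5905, 0.2564, 0.1687]
tool_rot: [-0.5, 0.5, 0.499, 0.502]
wrist_force: [0.1, -0.0, 0.1]
opening: 0.0941
[0.59080267 0.25675609 0.16933001] [-0.14057057 -0.21093896  0.08209101]
```

View pics/s3.png

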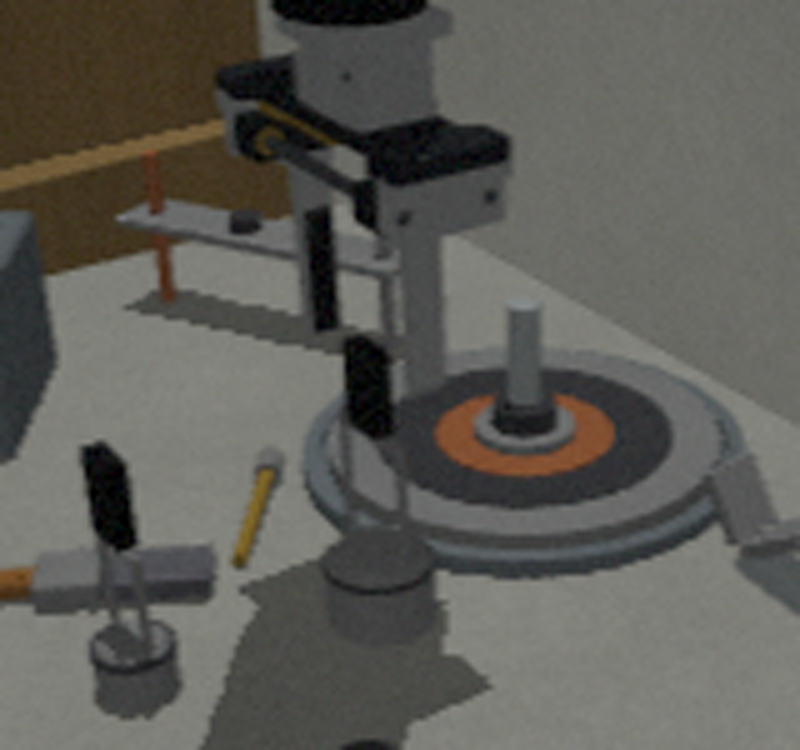

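The tab sits between the fingers, which are well aligned. Going down the last 31 mm and closing.

```bash
python3 -m handwheel '-0.01 0 -0.15 0 0 0 94; -0.01 0 -0.31 0 0 0 94; -0.01 0 -0.31 0 0 0 94; -0.01 0 -0.31 0 0 0 60; -0.01 0 -0.31 0 0 0 10; -0.01 0 -0.31 0 0 0 10;-0.01 0 -0.31 0 0 0 10;-0.01 0 -0.31 0 0 0 10;-0.01 0 -0.31 0 0 0 10;-0.01 0 -0.31 0 0 0 10' 40
```

```text
t: 5.15
tcp_pos: [0.5898, 0.2568, 0.1384]
tool_rot: [-0.5, 0.5, 0.498, 0.502]
wrist_force: [-0.1, -1.0, 0.5]
opening: 0.0418
```

```bash
python3 -m handwheel '0 0 0.1 0 0 0 10; 0 0 0.2 0 0 0 10; 0 0 0.3 0 0 0 10; 0 0 0.4 0 0 0 10; 0 0 0.5 0 0 0 10; 0 0 0.6 0 0 0 10; 0 0 0.6 0 0 0 10; 0 0 0.6 0 0 0 10;0 0 0.6 0 0 0 10; 0 0 0.6 0 0 0 10'
python3 - <<'E'
from h import *
F=[]
for i in range(6):
    im,d=viewer.get_image("side");F.append(np.r_[status.observe()['wrist_force'],status.observe()['wrist_torque']])
print(np.mean(F,0),np.std(F,0))
crop(im,210,370,80,230,5,"pics/s4.png")
s=status.observe();print(s['tcp_pos'],s['opening'])
E
```

```text
t: 6.15
tcp_pos: [0.5896, 0.2566, 0.1978]
tool_rot: [-0.5, 0.5, 0.499, 0.502]
wrist_force: [-0.1, -1.0, -7.3]
opening: 0.0291
[-8.72311969e-02 -1.70072511e-01 -6.55474631e+00  3.50301336e-02
 -1.17558143e-01 -1.04860341e-03] [0.32326127 0.28746616 0.30763188 0.02776251 0.02950495 0.03954258]
[0.58978322 0.25675186 0.198276  ] 0.029784072068982738
```

View pics/s4.png

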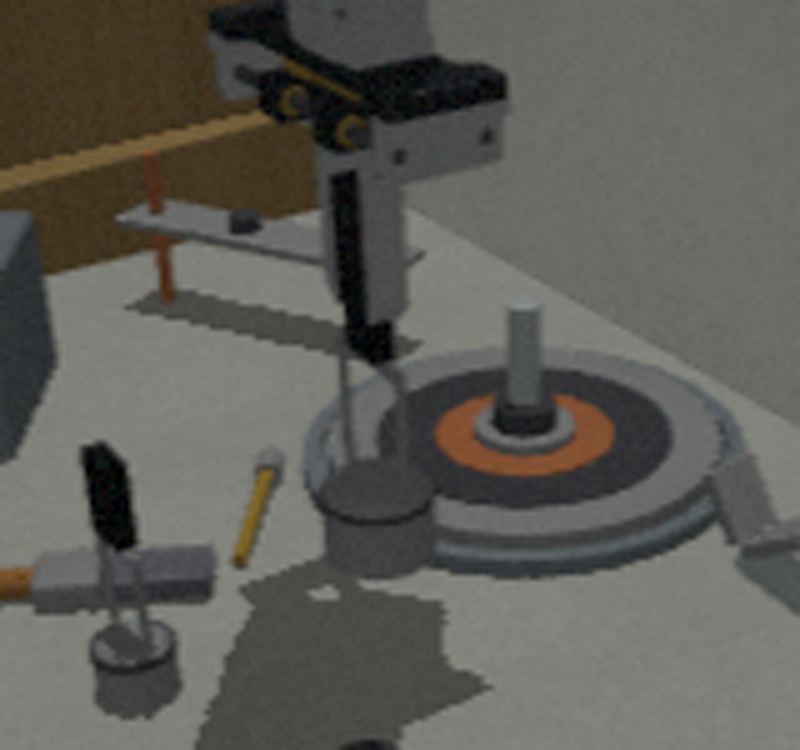

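The canister is lifted clear and the smaller one is untouched. The weight reads about 6.55 N, so the arm should balance near θ≈0.32. Next I'll carry it to a point beyond the arm's tip and turn the bar.

```bash
python3 -m handwheel '0 -0.04 0.1 0 0 0 10; 0 -0.1 0.2 0 0 -0.03 10; -0.03 -0.2 0.3 0 0 -0.08 10; -0.06 -0.3 0.4 0 0 -0.14 10; -0.1 -0.4 0.5 0 0 -0.2 10; -0.13 -0.5 0.6 0 0 -0.26 10; -0.16 -0.6 0.7 0 0 -0.32 10; -0.2 -0.7 0.8 0 0 -0.38 10; -0.22 -0.8 0.9 0 0 -0.42 10; -0.25 -0.85 0.95 0 0 -0.45 10; -0.25 -0.85 0.95 0 0 -0.45 10'
python3 -m handwheel '-0.02 -0.1 0.05 0 0 -0.05 10; -0.05 -0.2 0.1 0 0 -0.11 10; -0.08 -0.3 0.15 0 0 -0.17 10; -0.11 -0.4 0.2 0 0 -0.23 10; -0.14 -0.5 0.2 0 0 -0.28 10; -0.17 -0.6 0.2 0 0 -0.33 10; -0.2 -0.7 0.2 0 0 -0.38 10; -0.23 -0.8 0.2 0 0 -0.42 10; -0.25 -0.85 0.2 0 0 -0.45 10; -0.25 -0.85 0.2 0 0 -0.45 10'
python3 - <<'E'
from h import *
s=status.observe();M=R.from_quat(s['tool_rot']).as_matrix();print(np.degrees(np.arctan2(M[1,2],M[0,2])),M[:,0],s['tcp_pos'],s['opening'],s['joint_positions'])
E
```

```text
t: 7.55
tcp_pos: [0.5649, 0.1709, 0.2944]
tool_rot: [-0.369, 0.603, 0.366, 0.605]
wrist_force: [-0.1, 0.4, -7.0]
opening: 0.0299
t: 8.55
tcp_pos: [0.5397, 0.0851, 0.3144]
tool_rot: [-0.217, 0.673, 0.214, 0.674]
wrist_force: [-0.7, 0.5, -7.2]
opening: 0.0297
35.51446959575035 [ 0.00384094 -0.0036253  -0.99998605] [0.53971448 0.08506719 0.31441766] 0.029729754421742673 [ 0.26761219  0.17915141 -0.61983034  1.72661584  0.11359437  1.26806556
  0.24148777]
```

```bash
python3 -m handwheel '-0.02 -0.1 0.02 0.003 0.004 -0.05 10; -0.05 -0.2 0.02 0.003 0.004 -0.1 10; -0.08 -0.3 0.02 0.003 0.004 -0.15 10; -0.1 -0.4 0.02 0.003 0.004 -0.2 10; -0.12 -0.5 0.02 0.003 0.004 -0.25 10; -0.15 -0.6 0.02 0.003 0.004 -0.3 10; -0.17 -0.7 0.02 0.003 0.004 -0.34 10; -0.2 -0.8 0.02 0.003 0.004 -0.38 10; -0.22 -0.9 0.02 0.003 0.004 -0.41 10; -0.24 -0.97 0.02 0.003 0.004 -0.41 10; -0.24 -0.97 0.02 0.003 0.004 -0.41 10; -0.24 -0.97 0.02 0.003 0.004 -0.41 10'
python3 - <<'E'
from h import *
for n in("side","top"):
    im,d=viewer.get_image(n); cv2.imwrite(f"pics/{n}5.png",im[:,:,::-1]); np.save(f"/tmp/{n}5.npy",d); np.save(f"/tmp/{n}5i.npy",im)
    if n=="side": crop(im,280,440,90,240,5,"pics/s5.png")
    else: crop(im,260,420,100,220,5,"pics/t5.png")
s=status.observe();M=R.from_quat(s['tool_rot']).as_matrix();print(np.degrees(np.arctan2(M[1,2],M[0,2])),M[:,0],s['tcp_pos'],s['opening'],s['wrist_force'])
E
```

```text
t: 9.75
tcp_pos: [0.5157, -0.0117, 0.3164]
tool_rot: [-0.068, 0.704, 0.067, 0.703]
wrist_force: [0.3, -0.0, -6.6]
opening: 0.0292
10.975914713424716 [-1.36302615e-03 -7.18473047e-04 -9.99998813e-01] [ 0.51580679 -0.01138092  0.31642313] 0.029632108473825518 [ 0.64031455  1.13906536 -6.7548795 ]
```

View pics/s5.png

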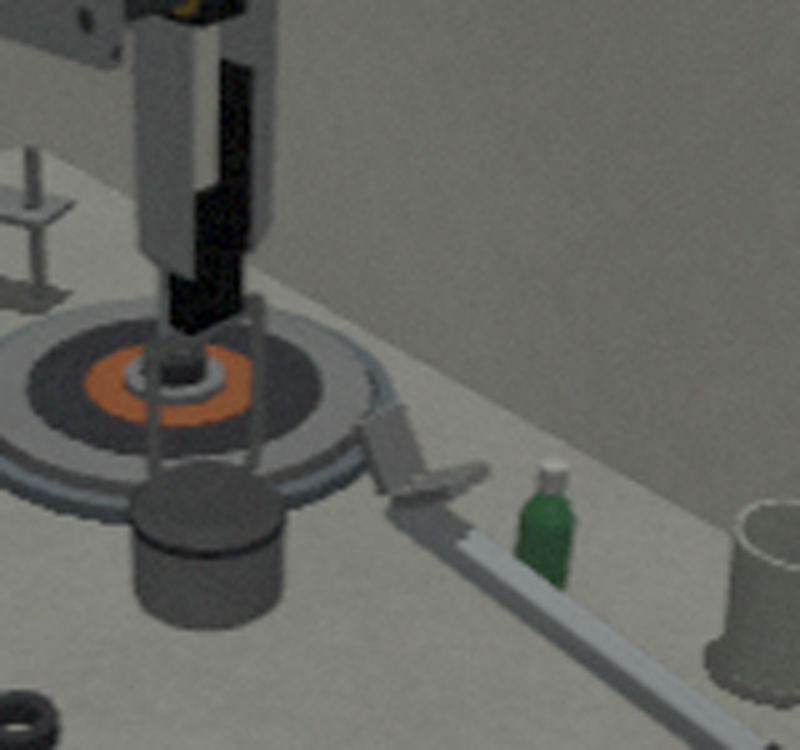

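View pics/t5.png

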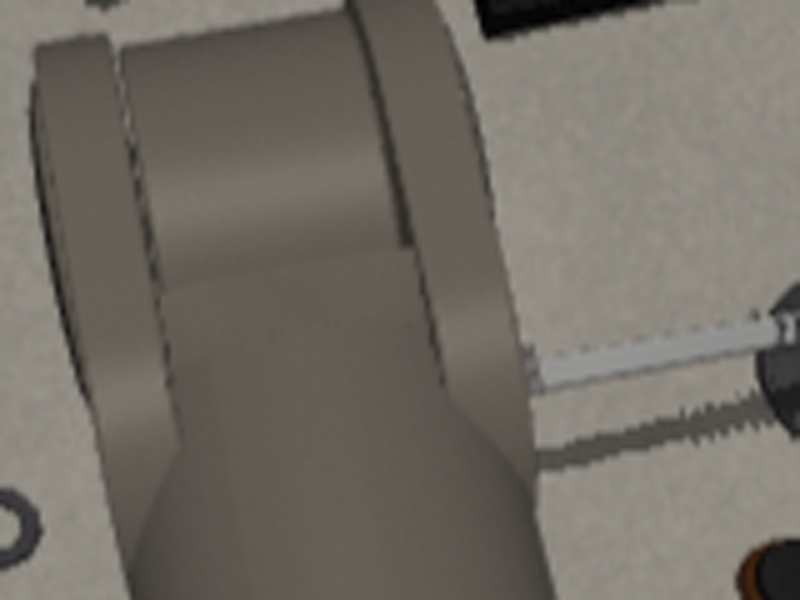

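Run:
```python
from h import *
d=np.load("/tmp/side5.npy");W=deproj(viewer.calibration("side"),d)
c0=np.array([.5157,-.0115]);az=np.radians(10.9);y=np.array([np.cos(az),np.sin(az)]);x=np.array([y[1],-y[0]])
P=W[d>0];P=P[np.hypot(*(P[:,:2]-c0).T)<.06]
P=P[(P[:,2]>.14)&(P[:,2]<.36)]
a=(P[:,:2]-c0)@x;b=(P[:,:2]-c0)@y
for z in np.arange(.17,.36,.01):
    m=(P[:,2]>=z)&(P[:,2]<z+.01)
    if m.sum()>3:
        f=m&(b<0);g=m&(b>=0)
        print("%.2f n%d a %.4f %.4f b: %.4f %.4f | left a %s right a %s lb %s rb %s"%(z,m.sum(),a[m].min(),a[m].max(),b[m].min(),b[m].max(),np.median(a[f]).round(4),np.median(a[g]).round(4),np.median(b[f]).round(4),np.median(b[g]).round(4)))
```

```text
0.17 n122 a -0.0151 0.0329 b: -0.0312 0.0159 | left a 0.0183 right a 0.0312 lb -0.0247 rb 0.0067
0.18 n120 a -0.0144 0.0328 b: -0.0312 0.0153 | left a 0.0194 right a 0.0313 lb -0.0241 rb 0.0067
0.19 n123 a -0.0127 0.0331 b: -0.0310 0.0135 | left a 0.0189 right a 0.0314 lb -0.0246 rb 0.0074
0.20 n180 a -0.0282 0.0331 b: -0.0327 0.0301 | left a 0.0163 right a 0.0297 lb -0.0231 rb 0.0088
0.21 n327 a -0.0264 0.0306 b: -0.0300 0.0280 | left a 0.0058 right a 0.0022 lb -0.0123 rb 0.0111
0.22 n26 a -0.0002 0.0037 b: -0.0327 0.0313 | left a 0.0023 right a 0.0022 lb -0.0303 rb 0.0283
0.23 n24 a -0.0009 0.0044 b: -0.0321 0.0304 | left a 0.0018 right a 0.0017 lb -0.0316 rb 0.0284
0.24 n27 a -0.0028 0.0045 b: -0.0332 0.0303 | left a 0.0035 right a 0.0017 lb -0.0315 rb 0.0287
0.25 n26 a -0.0012 0.0049 b: -0.0335 0.0315 | left a 0.0034 right a 0.0017 lb -0.0313 rb 0.0281
0.26 n33 a -0.0024 0.0051 b: -0.0339 0.0299 | left a 0.003 right a 0.0009 lb -0.0316 rb 0.0287
0.27 n29 a -0.0026 0.0049 b: -0.0343 0.0324 | left a 0.0018 right a 0.0019 lb -0.0322 rb 0.0281
0.28 n63 a -0.0008 0.0058 b: -0.0340 0.0324 | left a 0.0039 right a 0.0039 lb -0.027 rb 0.0217
0.29 n84 a -0.0039 0.0086 b: -0.0321 0.0290 | left a 0.0042 right a 0.007 lb -0.0149 rb 0.0105
0.30 n72 a -0.0036 0.0102 b: -0.0164 0.0127 | left a 0.0071 right a 0.0074 lb -0.013 rb 0.007
0.31 n75 a -0.0064 0.0104 b: -0.0209 0.0204 | left a 0.0074 right a 0.0078 lb -0.0114 rb 0.0085
0.32 n114 a -0.0085 0.0116 b: -0.0287 0.0255 | left a 0.0083 right a 0.0084 lb -0.0212 rb 0.0129
0.33 n142 a -0.0083 0.0115 b: -0.0287 0.0253 | left a 0.0077 right a 0.0086 lb -0.0236 rb 0.0143
0.34 n150 a -0.0095 0.0112 b: -0.0289 0.0257 | left a 0.0053 right a 0.005 lb -0.0265 rb 0.0146
0.35 n121 a -0.0087 0.0119 b: -0.0294 0.0244 | left a 0.0055 right a 0.0071 lb -0.0273 rb 0.0148
```

Run:
```python
from h import *
d=np.load("/tmp/side5.npy");W=deproj(viewer.calibration("side"),d)
P=W[d>0];m=(np.hypot(P[:,0]-.5155,P[:,1]+.0115)<.026)&(P[:,2]>.2)&(P[:,2]<.24);print("lid z",np.percentile(P[m,2],[10,50,90]))
q=P[m];A=np.c_[q[:,:2]-[.5155,-.0115],np.ones(len(q))];k=abs(q[:,2]-np.median(q[:,2]))<.008;print(np.linalg.lstsq(A[k],q[k,2],rcond=None)[0])
m=(P[:,1]>-.15)&(P[:,1]<-.085)&(P[:,2]>.23)&(abs(P[:,0]-.5335)<.03);print("lip z max",np.sort(P[m,2])[-8:])
```

```text
lid z [0.21183117 0.2128485  0.21366007]
[0.03110864 0.00473948 0.21277503]
lip z max [0.28363712 0.28373212 0.28412119 0.28453782 0.28467442 0.28472189
 0.285001   0.28524368]
```

Run:
```python
from h import *
for n in("side","top"):
    W=np.load(f"/tmp/{n}W.npy").reshape(-1,3)
    m=(np.hypot(W[:,0]-.589,W[:,1]-.257)<.026)&(W[:,2]>.03)&(W[:,2]<.06);print(n,"lid z0",np.percentile(W[m,2],[10,50,90]))
c=viewer.calibration("side")
# predicted pixels of key points: fingertip, tab bottom corner, bar, lid for current pose
for nm,p in dict(tcp=[.5157,-.0115,.3164],bar=[.5157,-.0115,.301],lid=[.5157,-.0115,.226],lip=[.5,-.05,.29]).items():
    q=proj(c,np.array(p)-0)[0];print(nm,q,(q-[280,90])*5)
```

```text
side lid z0 [0.04613951 0.04794752 0.04944051]
top lid z0 [0.04550054 0.04859214 0.05141777]
tcp [320.94239675 140.99097188] [204.71198377 254.95485939]
bar [320.92309262 148.52648465] [204.6154631  292.63242324]
lid [320.83558956 182.68395772] [204.17794779 463.41978858]
lip [326.44932213 163.69626775] [232.24661066 368.48133876]
```

The lid reads about 10 mm lower than the grasp geometry predicts, so the tab may have slipped in the grip. I'll tighten the grip and measure the drift.

```bash
cat >> h.py <<'E'
def lid(c0,z0=None):
    im,d=viewer.get_image("side");W=deproj(viewer.calibration("side"),d);P=W[d>0]
    m=(np.hypot(P[:,0]-c0[0],P[:,1]-c0[1])<.024)&(P[:,2]>.12)&(P[:,2]<.25)
    q=P[m];k=abs(q[:,2]-np.median(q[:,2]))<.008
    A=np.c_[q[:,:2]-c0,np.ones(len(q))];return im,d,np.linalg.lstsq(A[k],q[k,2],rcond=None)[0]
E
python3 - <<'E'
from h import *
print(status.observe()['t'],lid([.5155,-.0115])[2])
E
python3 -m handwheel '0 0 0 0 0 0 10;0 0 0 0 0 0 10; 0 0 0 0 0 0 10;0 0 0 0 0 0 10;0 0 0 0 0 0 10' 60
python3 - <<'E'
from h import *
for i in range(3): 
    r=lid([.5155,-.0115]);print(status.observe()['t'],r[2])
crop(r[0],280,440,90,240,5,"pics/s6.png")
E
```

```text
9.85 [0.01535455 0.00335861 0.21288133]
t: 10.4
tcp_pos: [0.5158, -0.0114, 0.3164]
tool_rot: [-0.068, 0.704, 0.067, 0.703]
wrist_force: [0.3, -0.4, -7.5]
opening: 0.0296
10.45 [0.01043323 0.00528837 0.21290166]
10.5 [0.00738554 0.00077042 0.21294814]
10.55 [ 0.01862361 -0.00169364  0.21283138]
```

View pics/s6.png

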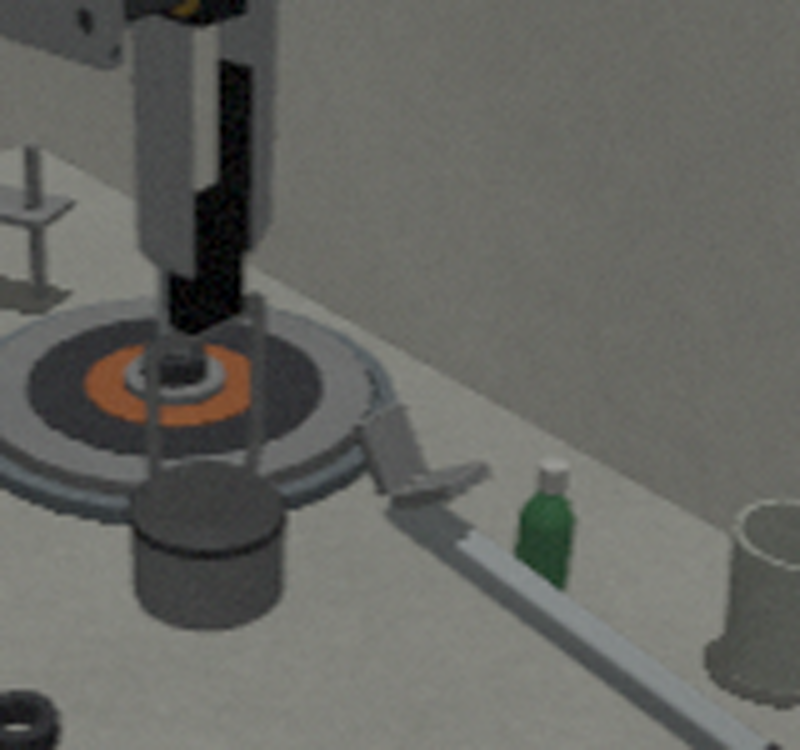

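The grip is stable now. The fingers were still closing when the lift began, so the tab is held about 11 mm higher than planned, and the bar is about 26 mm below the TCP. I'll raise by 11 mm and then move in over the tip.

```bash
python3 -m handwheel '0 0 0.05 0 0 0 10; 0 0 0.11 0 0 0 10; 0.02 -0.1 0.11 0.001 -0.001 0 10; 0.04 -0.2 0.11 0.001 -0.001 0 10; 0.06 -0.3 0.11 0.001 -0.001 0 10; 0.07 -0.38 0.11 0.001 -0.001 0 10;0.07 -0.38 0.11 0.001 -0.001 0 10;0.07 -0.38 0.11 0.001 -0.001 0 10'
python3 - <<'E'
from h import *
s=status.observe();print(s['tcp_pos'])
r=lid(s['tcp_pos'][:2]);print(r[2],status.observe()['wrist_force'])
crop(r[0],290,430,90,220,5,"pics/s7.png")
P=deproj(viewer.calibration("side"),r[1])[r[1]>0]
m=(P[:,1]>-.15)&(P[:,1]<-.085)&(P[:,2]>.23)&(P[:,2]<.3)&(abs(P[:,0]-.5335)<.03);print("lip z max",np.sort(P[m,2])[-5:])
E
```

```text
t: 11.35
tcp_pos: [0.5227, -0.0494, 0.3272]
tool_rot: [-0.067, 0.704, 0.068, 0.704]
wrist_force: [1.0, -0.4, -7.0]
opening: 0.0294
[ 0.52273818 -0.04941273  0.32724914]
[0.01242252 0.00122781 0.22367785] [ 0.27979265  0.18933377 -6.86427314]
lip z max [0.28441483 0.2845165  0.28465557 0.28483479 0.2849829 ]
```

View pics/s7.png

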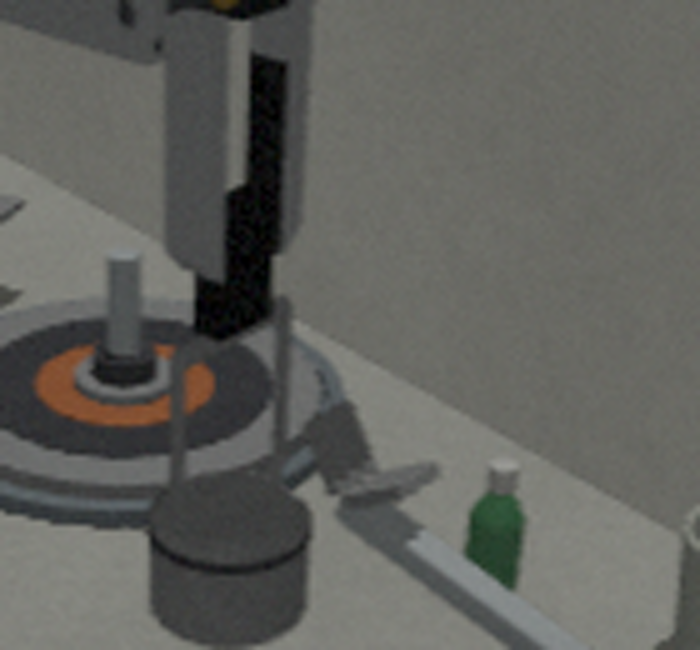

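The view shows the stirrup just short of the tip: lid at (230,500), lip at (330,415) in the crop, with clearance above and below. Moving in.

```bash
python3 -m handwheel '0.02 -0.08 0 0 0 0 10; 0.03 -0.16 0 0 0 0 10; 0.045 -0.24 0 0 0 0 10; 0.06 -0.32 0 0 0 0 10; 0.06 -0.32 0 0 0 0 10'
python3 - <<'E'
from h import *
s=status.observe();print(s['tcp_pos'],s['wrist_force'])
r=lid(s['tcp_pos'][:2]);print(r[2],status.observe()['wrist_force'])
crop(r[0],290,430,90,220,5,"pics/s8.png")
E
```

```text
t: 11.9
tcp_pos: [0.5289, -0.0828, 0.3272]
tool_rot: [-0.067, 0.704, 0.067, 0.704]
wrist_force: [-0.0, 0.2, -7.5]
opening: 0.0297
[ 0.5288603  -0.08278016  0.32717171] [-0.0136908   0.15714946 -7.50324054]
[0.01834596 0.00387751 0.22361542] [ 0.25964315  0.34654101 -7.79624586]
```

View pics/s8.png

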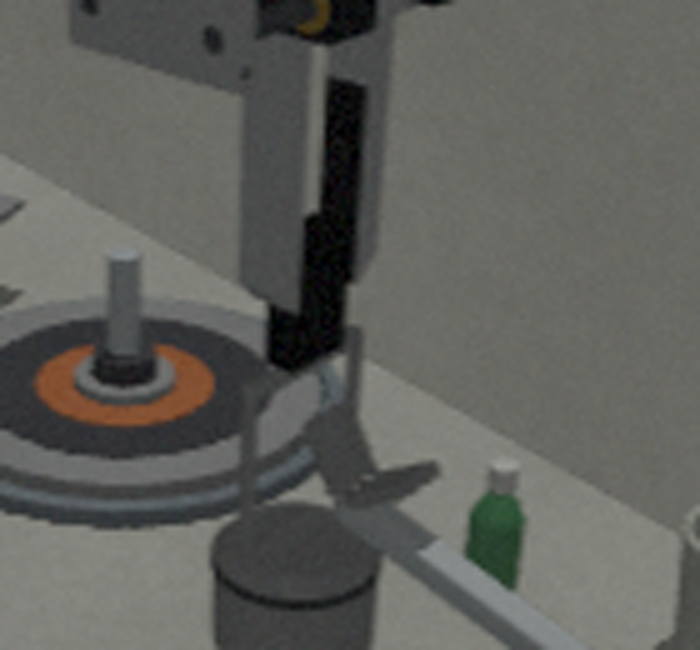

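The tip is inside the stirrup between the uprights, with the bar above the lip. Continuing to directly above the notch.

```bash
python3 -m handwheel '0.015 -0.08 0 0 0 0 10; 0.03 -0.16 0 0 0 0 10; 0.045 -0.24 0 0 0 0 10; 0.055 -0.31 0 0 0 0 10; 0.055 -0.31 0 0 0 0 10; 0.055 -0.31 0 0 0 0 10; 0.055 -0.31 0 0 0 0 10'
python3 - <<'E'
from h import *
s=status.observe();M=R.from_quat(s['tool_rot']).as_matrix();print(np.degrees(np.arctan2(M[1,2],M[0,2])),M[:,0],s['tcp_pos'],s['wrist_force'])
F=[]
for i in range(6):
    r=lid(s['tcp_pos'][:2]);F.append(status.observe()['wrist_force'])
print(np.mean(F,0),np.std(F,0))
np.save("/tmp/side9.npy",r[1])
crop(r[0],290,430,90,220,5,"pics/s9.png")
E
```

```text
t: 12.65
tcp_pos: [0.5342, -0.1124, 0.3272]
tool_rot: [-0.067, 0.704, 0.068, 0.704]
wrist_force: [0.0, 0.7, -5.9]
opening: 0.0295
10.93690116208641 [-7.62665881e-04  9.41603885e-04 -9.99999266e-01] [ 0.53423852 -0.11237178  0.32721689] [ 0.03039933  0.69862982 -5.86303396]
[-0.07536103 -0.01718023 -7.23497783] [0.50815852 0.29842393 0.33584092]
```

View pics/s9.png

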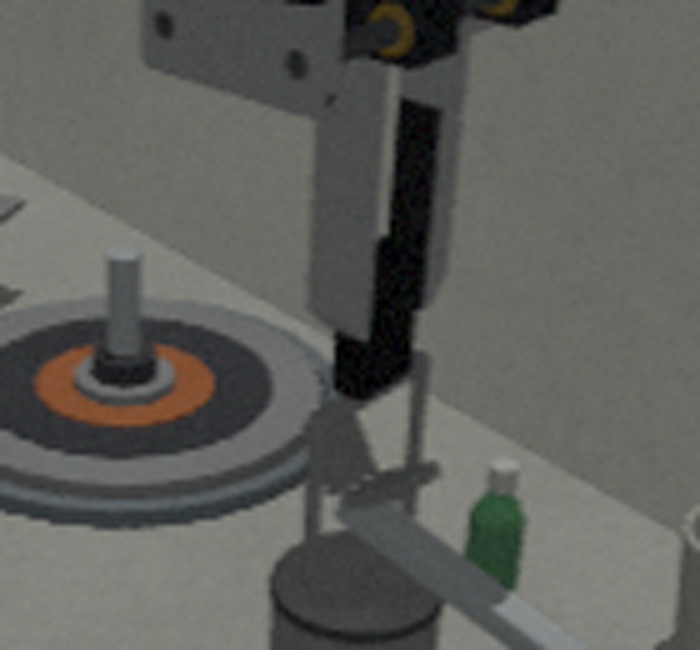

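```bash
python3 -m handwheel '0 -0.01 -0.03 0 0 0 10; 0 -0.02 -0.06 0 0 0 10; 0 -0.02 -0.09 0 0 0 10; 0 -0.02 -0.12 0 0 0 10; 0 -0.02 -0.15 0 0 0 10; 0 -0.02 -0.18 0 0 0 10; 0 -0.02 -0.21 0 0 0 10; 0 -0.02 -0.24 0 0 0 10;0 -0.02 -0.26 0 0 0 10;0 -0.02 -0.26 0 0 0 10'
python3 - <<'E'
from h import *
s=status.observe();print(s['tcp_pos'],s['wrist_force'])
r=lid(s['tcp_pos'][:2]);print(r[2],status.observe()['wrist_force'])
crop(r[0],290,430,90,220,5,"pics/s10.png")
E
```

```text
t: 13.95
tcp_pos: [0.5341, -0.1146, 0.3009]
tool_rot: [-0.067, 0.704, 0.068, 0.704]
wrist_force: [0.2, -0.2, -6.6]
opening: 0.0296
[ 0.53412334 -0.11461728  0.30091427] [ 0.15919758 -0.22569623 -6.64716981]
[0.02166235 0.00647162 0.19740992] [-0.1124736  -0.25139139 -7.17894037]
```

View pics/s10.png

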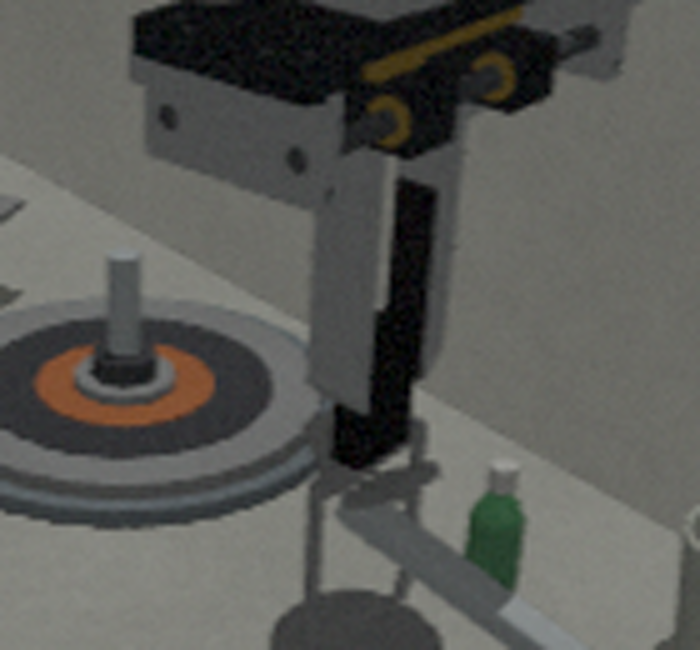

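The bar is inside the V, just above its seat. Continuing down at 2 cm/s.

```bash
python3 -m handwheel '0 0 -0.02 0 0 0 10; 0 0 -0.04 0 0 0 10; 0 0 -0.06 0 0 0 10; 0 0 -0.08 0 0 0 10; 0 0.005 -0.1 0 0 0 10; 0 0.01 -0.12 0 0 0 10; 0 0.015 -0.14 0 0 0 10; -0.004 0.02 -0.16 0 0 0 10; -0.005 0.025 -0.18 0 0 0 10; -0.006 0.03 -0.2 0 0 0 10;-0.006 0.03 -0.2 0 0 0 10; -0.006 0.03 -0.2 0 0 0 10'
cat >> h.py <<'E'
def armst(d):
    """arm slope from side view -> theta; notch estimate"""
    P=deproj(viewer.calibration("side"),d)[d>0]
    az=np.radians(100.8);u=np.array([np.cos(az),np.sin(az)]);v=np.array([-u[1],u[0]])
    s=(P[:,:2]-[.579,-.352])@u;w=(P[:,:2]-[.579,-.352])@v
    m=(abs(w)<.012)&(s>.09)&(s<.2)&(P[:,2]>.12)&(P[:,2]<.27)
    S,Z=[],[]
    for a in np.arange(.09,.2,.006):
        k=m&(s>=a)&(s<a+.006)
        if k.sum()>5: S.append(a+.003);Z.append(np.sort(P[k,2])[-4:].mean())
    f=np.polyfit(S,Z,1);res=np.array(Z)-np.polyval(f,S);k=abs(res)<.003;f=np.polyfit(np.array(S)[k],np.array(Z)[k],1)
    return .25-np.arctan(f[0]),np.polyval(f,.25)
E
python3 - <<'E'
from h import *
print("ref",armst(np.load("/tmp/side9.npy")),armst(np.load("/tmp/side0.npy")))
s=status.observe();F=[]
for i in range(4):
    r=lid(s['tcp_pos'][:2]);F.append(status.observe()['wrist_force'])
print(s['tcp_pos'],np.mean(F,0),r[2],armst(r[1]))
crop(r[0],290,430,90,220,5,"pics/s11.png")
E
```

```text
t: 15.2
tcp_pos: [0.5337, -0.1116, 0.2812]
tool_rot: [-0.067, 0.704, 0.068, 0.704]
wrist_force: [-0.7, 2.0, -4.0]
opening: 0.0295
ref (np.float64(0.012663465766470594), np.float64(0.2578500583908414)) (np.float64(0.01526270573818525), np.float64(0.257348173952747))
[ 0.53369395 -0.11163072  0.28119125] [-0.83779328  1.78035521 -4.00814413] [0.0137419  0.00415965 0.17773167] (np.float64(0.06417780357762057), np.float64(0.24267382894655173))
```

View pics/s11.png

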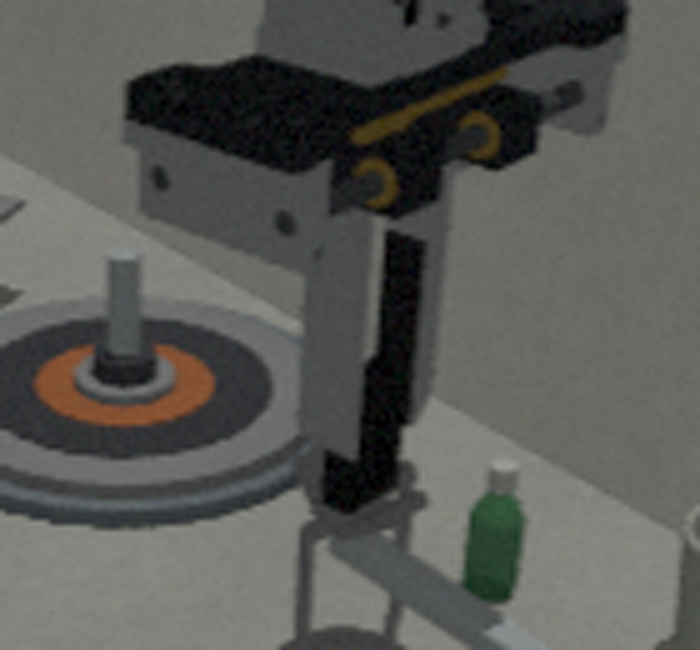

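The arm has sunk about 0.05 rad. The side force of about 1.9 N outward, against about 3 N vertical, means the bar lies on the inner flank rather than fully seated. I'll ease it outward and watch that force.

```bash
python3 -m handwheel '-0.002 0.01 0 0 0 0 10; -0.004 0.02 0 0 0 0 10; -0.006 0.03 0 0 0 0 10; -0.008 0.04 0 0 0 0 10; -0.008 0.04 0 0 0 0 10'
cat >> h.py <<'E'
def rep(n=4):
    s=status.observe();F=[]
    for i in range(n):
        r=lid(s['tcp_pos'][:2]);F.append(status.observe()['wrist_force'])
    F=np.mean(F,0);az=np.radians(100.8)
    print(s['t'],s['tcp_pos'].round(4),"F",F.round(2),"out %.2f lat %.2f"%(F[0]*np.cos(az)+F[1]*np.sin(az),F[0]*np.sin(az)-F[1]*np.cos(az)),"lid",r[2].round(4),"arm",np.round(armst(r[1]),4));return r
E
python3 -c "
from h import *
rep()"
```

```text
t: 15.9
tcp_pos: [0.5331, -0.1089, 0.2813]
tool_rot: [-0.067, 0.704, 0.067, 0.704]
wrist_force: [1.8, -5.6, -6.6]
opening: 0.0295
15.9 [ 0.5331 -0.1089  0.2813] F [ 2.38 -7.04 -6.57] out -7.36 lat 1.02 lid [ 0.0172 -0.0076  0.1778] arm [0.0575 0.2442]
```

```bash
python3 -m handwheel '0.001 -0.005 0 0 0 0 10; 0.002 -0.01 0 0 0 0 10; 0.002 -0.01 0 0 0 0 10'
python3 -c "
from h import *
rep()"
```

```text
t: 16.4
tcp_pos: [0.5333, -0.1096, 0.2813]
tool_rot: [-0.067, 0.704, 0.067, 0.704]
wrist_force: [-0.5, 1.7, -4.9]
opening: 0.0295
16.4 [ 0.5333 -0.1096  0.2813] F [-0.32  0.85 -4.27] out 0.89 lat -0.15 lid [0.0176 0.0063 0.1778] arm [0.0705 0.2431]
```

```bash
python3 -m handwheel '-0.001 0.005 -0.02 0 0 0 10; -0.002 0.009 -0.04 0 0 0 10; -0.002 0.013 -0.06 0 0 0 10; -0.003 0.016 -0.08 0 0 0 10; -0.004 0.019 -0.1 0 0 0 10; -0.004 0.022 -0.12 0 0 0 10; -0.005 0.024 -0.14 0 0 0 10; -0.005 0.026 -0.16 0 0 0 10; -0.005 0.028 -0.18 0 0 0 10; -0.006 0.03 -0.2 0 0 0 10; -0.006 0.03 -0.2 0 0 0 10'
python3 -c "
from h import *
rep()"
```

```text
t: 17.7
tcp_pos: [0.5327, -0.1066, 0.2611]
tool_rot: [-0.067, 0.704, 0.067, 0.704]
wrist_force: [-1.3, 0.4, -3.7]
opening: 0.0298
17.7 [ 0.5327 -0.1066  0.2611] F [-0.4   0.76 -3.57] out 0.82 lat -0.25 lid [0.3939 0.1449 0.2213] arm [0.1395 0.2237]
```

```bash
python3 -m handwheel '0 0.002 -0.02 0 0 0 10; 0 0.004 -0.04 0 0 0 10; -0.001 0.006 -0.06 0 0 0 10; -0.001 0.008 -0.08 0 0 0 10; -0.002 0.01 -0.1 0 0 0 10; -0.002 0.012 -0.12 0 0 0 10; -0.003 0.013 -0.14 0 0 0 10; -0.003 0.014 -0.16 0 0 0 10; -0.003 0.015 -0.18 0 0 0 10; -0.003 0.015 -0.2 0 0 0 10; -0.003 0.015 -0.2 0 0 0 10'
python3 -c "
from h import *
rep()"
python3 -m handwheel '0 0 -0.02 0 0 0 10; 0 0 -0.04 0 0 0 10; 0 0 -0.06 0 0 0 10; 0 0 -0.08 0 0 0 10; 0 0 -0.1 0 0 0 10; 0 0 -0.12 0 0 0 10; 0 0 -0.14 0 0 0 10; 0 0 -0.14 0 0 0 10'
python3 -c "
from h import *
r=rep()
crop(r[0],290,430,110,250,5,'pics/s12.png')"
```

```text
t: 19.0
tcp_pos: [0.5324, -0.1051, 0.2412]
tool_rot: [-0.067, 0.704, 0.067, 0.704]
wrist_force: [0.3, 0.0, -2.1]
opening: 0.0294
19.0 [ 0.5324 -0.1051  0.2412] F [-0.04  0.93 -2.3 ] out 0.92 lat 0.14 lid [-0.1389  0.3965  0.2118] arm [0.219  0.2037]
t: 20.0
tcp_pos: [0.5324, -0.1051, 0.2272]
tool_rot: [-0.067, 0.704, 0.067, 0.704]
wrist_force: [0.4, 0.6, -2.2]
opening: 0.0296
20.0 [ 0.5324 -0.1051  0.2272] F [-0.56  1.24 -1.11] out 1.32 lat -0.32 lid [0.0205 0.0397 0.2042] arm [0.2749 0.1898]
```

View pics/s12.png

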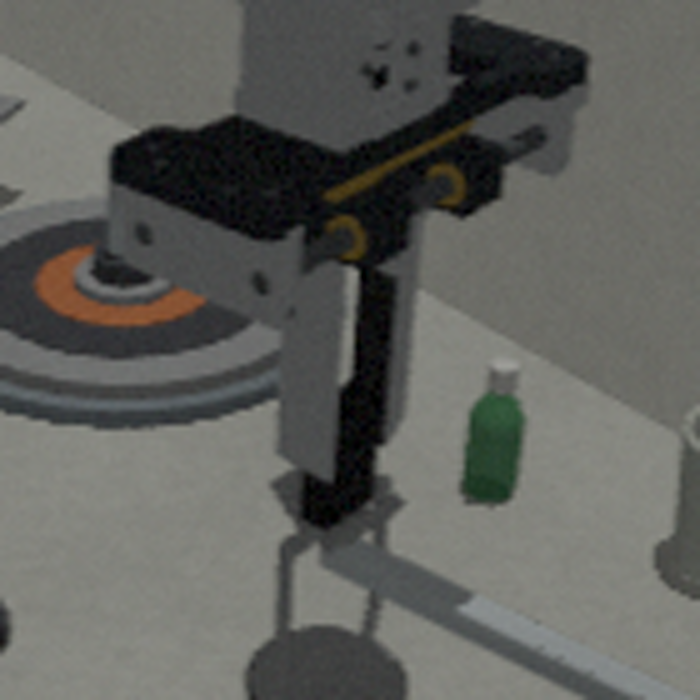

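```bash
python3 -m handwheel '0 0 -0.02 0 0 0 10; 0 0 -0.04 0 0 0 10; 0 0 -0.06 0 0 0 10; 0 0 -0.08 0 0 0 10; 0 0 -0.1 0 0 0 10; 0 0 -0.12 0 0 0 10; 0 0 -0.14 0 0 0 10; 0 0 -0.14 0 0 0 10;0 0 -0.14 0 0 0 10'
python3 -c "
from h import *
r=rep(16)"
```

```text
t: 21.1
tcp_pos: [0.5325, -0.1053, 0.2136]
tool_rot: [-0.067, 0.704, 0.067, 0.704]
wrist_force: [0.5, -2.9, -0.7]
opening: 0.0296
21.1 [ 0.5325 -0.1053  0.2136] F [ 0.87 -3.9  -0.03] out -4.00 lat 0.12 lid [-0.004   0.0728  0.2039] arm [0.3299 0.176 ]
```

```bash
python3 -m handwheel '0.001 -0.005 0 0 0 0 10; 0.001 -0.005 0 0 0 0 10; 0.001 -0.005 0 0 0 0 10'
python3 -c "
from h import *
r=rep(16)"
```

```text
t: 22.2
tcp_pos: [0.5326, -0.1054, 0.2135]
tool_rot: [-0.067, 0.704, 0.067, 0.704]
wrist_force: [0.5, -1.2, -0.9]
opening: 0.0295
22.2 [ 0.5326 -0.1054  0.2135] F [ 0.1  -1.02 -0.33] out -1.03 lat -0.09 lid [-0.0636 -0.041   0.2012] arm [0.3376 0.1753]
```

```bash
python3 -m handwheel '0.001 -0.004 -0.02 0 0 0 10; 0.001 -0.006 -0.04 0 0 0 10; 0.001 -0.006 -0.04 0 0 0 10;0.001 -0.006 -0.04 0 0 0 10'
python3 -c "
from h import *
r=rep(20)
crop(r[0],290,430,110,250,5,'pics/s13.png')"
```

```text
t: 23.4
tcp_pos: [0.5327, -0.1061, 0.2095]
tool_rot: [-0.067, 0.704, 0.067, 0.704]
wrist_force: [-0.1, 1.9, -0.5]
opening: 0.0294
23.4 [ 0.5327 -0.1061  0.2095] F [-0.43  1.99 -0.27] out 2.03 lat -0.05 lid [0.0535 0.3767 0.2049] arm [0.3583 0.1708]
```

View pics/s13.png

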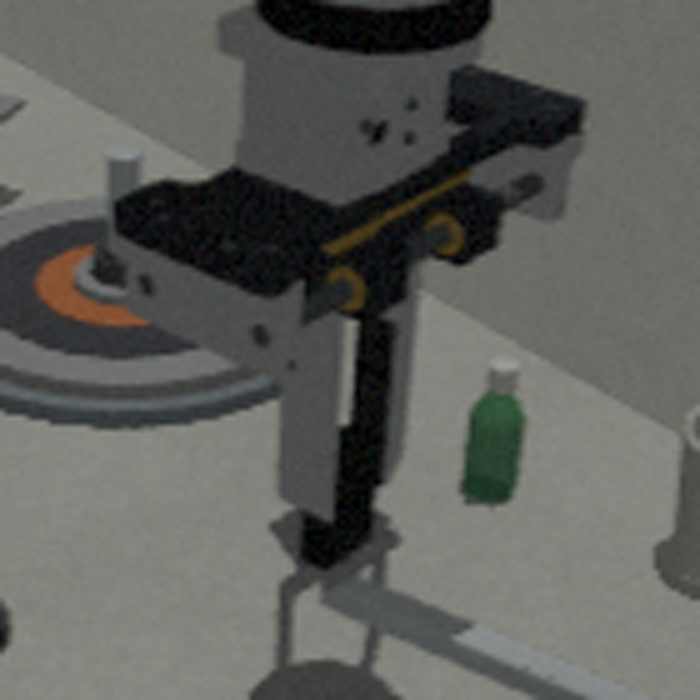

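```bash
python3 -m handwheel '-0.001 0.003 -0.02 0 0 0 10; -0.001 0.004 -0.03 0 0 0 10; -0.001 0.004 -0.03 0 0 0 10;-0.001 0.004 -0.03 0 0 0 10'
python3 -c "
from h import *
r=rep(20)"
```

```text
t: 24.8
tcp_pos: [0.5326, -0.1061, 0.2066]
tool_rot: [-0.067, 0.704, 0.067, 0.704]
wrist_force: [1.5, -2.2, -0.3]
opening: 0.0293
24.8 [ 0.5326 -0.1061  0.2066] F [ 0.89 -3.23  0.41] out -3.34 lat 0.27 lid [0.0636 0.3001 0.2024] arm [0.3694 0.1679]
```

```bash
python3 -m handwheel '0 -0.001 0.01 0 0 0 10; 0 -0.002 0.015 0 0 0 10; 0 -0.002 0.015 0 0 0 10'
python3 -c "
from h import *
r=rep(20)"
```

```text
t: 26.1
tcp_pos: [0.5326, -0.1058, 0.2081]
tool_rot: [-0.067, 0.704, 0.067, 0.704]
wrist_force: [1.1, -2.4, 0.8]
opening: 0.0295
26.1 [ 0.5326 -0.1058  0.2081] F [ 1.09 -1.57  0.14] out -1.75 lat 0.78 lid [0.0583 0.3691 0.2049] arm [0.3479 0.1709]
```

At z≈0.208 the vertical force is balanced to within about 0.1 N. Next I'll reduce the grip force in stages to relax the residual side load, then check again.

```bash
python3 -m handwheel '0 -0.002 0 0 0 0 10; 0 -0.002 0 0 0 0 10; 0 -0.002 0 0 0 0 10' 20; python3 -m handwheel '0 0 0 0 0 0 10; 0 0 0 0 0 0 10' 8; python3 -m handwheel '0 0 0 0 0 0 10; 0 0 0 0 0 0 10; 0 0 0 0 0 0 10' 3
python3 -c "
from h import *
r=rep(12)"
```

```text
t: 27.4
tcp_pos: [0.5327, -0.1059, 0.2081]
tool_rot: [-0.067, 0.704, 0.067, 0.704]
wrist_force: [2.8, 1.9, 0.1]
opening: 0.0302
t: 27.6
tcp_pos: [0.5328, -0.1059, 0.2081]
tool_rot: [-0.067, 0.704, 0.067, 0.704]
wrist_force: [3.5, 1.1, -0.1]
opening: 0.0297
t: 27.9
tcp_pos: [0.5328, -0.1059, 0.2082]
tool_rot: [-0.067, 0.704, 0.067, 0.704]
wrist_force: [2.3, 0.6, -0.2]
opening: 0.03
27.9 [ 0.5328 -0.1059  0.2082] F [ 2.1   0.43 -0.1 ] out 0.03 lat 2.14 lid [0.0697 0.4256 0.2047] arm [0.3517 0.1704]
```

```bash
python3 -m handwheel '0.003 0 0 0 0 0 10; 0.004 0 0 0 0 0 10; 0.004 0 0 0 0 0 10' 3
python3 -c "
from h import *
r=rep(10)"
```

```text
t: 28.8
tcp_pos: [0.5329, -0.1059, 0.208]
tool_rot: [-0.067, 0.704, 0.067, 0.704]
wrist_force: [0.1, 1.0, 0.6]
opening: 0.0304
28.8 [ 0.5329 -0.1059  0.208 ] F [-0.62  0.08 -0.13] out 0.20 lat -0.59 lid [0.0808 0.4001 0.2034] arm [0.3519 0.1703]
```

All residual forces are below 0.6 N (vertical −0.13 N) and the arm is still. Opening gradually.

```bash
python3 -m handwheel '0 0 0 0 0 0 30; 0 0 0 0 0 0 31; 0 0 0 0 0 0 32; 0 0 0 0 0 0 33; 0 0 0 0 0 0 34; 0 0 0 0 0 0 36; 0 0 0 0 0 0 38;0 0 0 0 0 0 40; 0 0 0 0 0 0 44; 0 0 0 0 0 0 48' 3
python3 -c "
from h import *
r=rep(6)
crop(r[0],290,430,110,250,5,'pics/s14.png')"
```

```text
t: 30.3
tcp_pos: [0.5331, -0.1059, 0.2081]
tool_rot: [-0.067, 0.704, 0.067, 0.704]
wrist_force: [0.9, 0.3, -0.2]
opening: 0.0468
30.3 [ 0.5331 -0.1059  0.2081] F [-0.24  0.07 -0.  ] out 0.12 lat -0.22 lid [0.0249 0.0005 0.1947] arm [0.3603 0.1688]
```

View pics/s14.png

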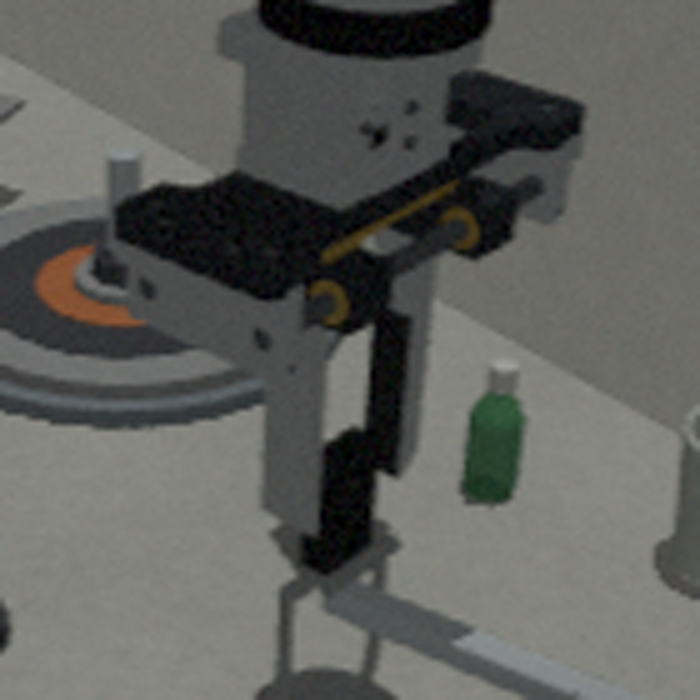

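Released: the tab stands free between the fingers and the arm moved only about 0.01 rad. Retreating straight up.

```bash
python3 -m handwheel '0 0 0.05 0 0 0 52; 0 0 0.15 0 0 0 52; 0 0 0.3 0 0 0 52; 0 0 0.5 0 0 0 52; 0 0 0.7 0 0 0 52; 0 0 0.9 0 0 0 52; 0 0 1 0 0 0 52; 0 0 1 0 0 0 52; 0 0 1 0 0 0 52; 0 0 1 0 0 0 52'
python3 - <<'E'
from h import *
P=[]
for i in range(4):
    im,d=viewer.get_image("side");P.append(np.round(armst(d),4))
    cv2.imwrite("pics/s15full.png",im[:,:,::-1])
print(P,status.observe()['tcp_pos'],status.observe()['wrist_force'])
crop(im,290,430,130,270,5,'pics/s15.png')
W=deproj(viewer.calibration("side"),d).reshape(-1,3)
m=(np.hypot(W[:,0]-.443,W[:,1]-.275)<.035)&(W[:,2]>.10)&(W[:,2]<.16);print("small tab",np.median(W[m],0))
W0=np.load("/tmp/sideW.npy").reshape(-1,3);m=(np.hypot(W0[:,0]-.443,W0[:,1]-.275)<.035)&(W0[:,2]>.10)&(W0[:,2]<.16);print("before",np.median(W0[m],0))
E
```

```text
t: 31.6
tcp_pos: [0.5327, -0.1059, 0.3072]
tool_rot: [-0.067, 0.704, 0.067, 0.704]
wrist_force: [0.0, 0.6, -0.2]
opening: 0.0522
[array([0.3672, 0.1681]), array([0.3649, 0.1685]), array([0.3689, 0.1681]), array([0.3674, 0.1682])] [ 0.53295341 -0.10585519  0.30758085] [-0.40719926 -0.64013107  0.26699002]
small tab [0.43871091 0.26534076 0.12975752]
before [0.43859517 0.26449866 0.12922684]
```

View pics/s15.png

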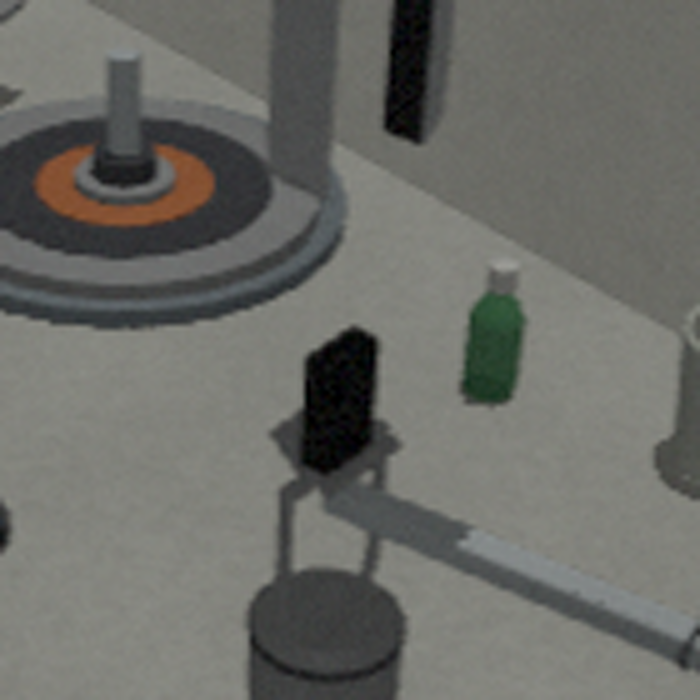

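The canister hangs upright in the notch (tab at (340,400), lid at (327,610) in the crop), clear of the gripper. The arm is steady and the small canister is where it started.

```bash
python3 -c "
from h import *
print(status.observe()['t'],bot.job_done())"
```

```text
the job is handed in; nothing more can be done
31.8 None
```

The larger canister hangs by its cross-bar in the V-notch. I handed the job in at 31.8 s of the 64 s allowed; the hand-in gives no verdict.

**What I did**
- Gripped the tab, lifted the canister and carried it over the arm's tip.
- Lowered it with the sinking arm at about 2 cm/s.
- Cut the grip force in steps once the wrist read about −0.1 N vertically, then opened the fingers.

**Last checks**
- **Arm:** it settled about 0.01–0.015 rad lower as I opened and backed off. It then held steady at about 0.37 rad by the side camera, which reads about 0.013 high, so really about 0.35. That fits the canister's weight of about 7 N.
- **Canister:** it looked upright with the bar in the V. I judged this from the image; I did not measure the bar's distance from the seat at the end.
- **Robot:** the gripper was about 100 mm clear and the wrist force read about zero.
- **Smaller canister:** it moved less than 1 mm by the camera.

**What went wrong or disagreed**
- I started lifting before the fingers had fully closed, so they held the tab about 11 mm higher than planned. I caught this in the image and raised the approach to match.
- The two cameras disagreed by 2–3 mm.
- While finding the seat, the side load on the canister briefly reached about 7 N, well under the 22 N limit. I corrected it before release.

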